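# Hang the loaded slide rack on the drip stand to drain

### The job

Hang the slide rack that holds the glass slides on the hook of the drip stand to drain: bring it in sideways so that the hook's lip passes through the window under the rack's crossbar, then lower the crossbar onto the flat of the hook, near the crossbar's middle, so that the rack hangs level, and let go. Keep it upright all the while so the slides stay in, and leave the empty rack standing where it is.

Things in the scene. Friction and masses are not known exactly. Their poses are not given: they have to be found in the camera images.
- loaded_rack_center (a point): Loose dark steel rack FULL OF GLASS SLIDES (white ends; 0.2 kg): basket 85 x 56 mm (x, y), slide tops 29 mm up. Uprights at its x ends carry a crossbar along x, 85 long, 12 wide, 6 thick, underside 90 mm above the rack's underside; below it an open window 79 wide, 61 high, seen along y. Point: on the middle axis, 70 mm above the underside, 20 mm below the crossbar. z up; alike after a half turn.
- loaded_rack_grip (a point): Centre of the same rack's grip, by which to hold it: an upright dark grey plastic block on the middle of the crossbar, 12 mm thick along x, 24 mm wide along y, 44 mm tall (96 to 140 mm above the rack's underside). This point is 118 mm above the underside. Axes as the rack's.
- empty_rack_center (a point): Bystander, to be left standing: a second, equal loose rack (same basket, crossbar and grip, 140 mm tall) WITHOUT slides. Point on its middle axis, 70 mm above its underside.
- hook_throat (a point): Middle of the hook's throat, on its top face, 150 mm up; fixed drip stand. Level steel strap 20 mm wide (x), 5 thick, along the stand's y: pole at y = +66 (14 thick, strap height), upturned lip at the open end y = -40 to -44, 15 high. The open end (-y) faces the robot's right, within 20 degrees. Clear above; a 14 mm high drip tray below. Rack's x goes along stand's x, either way; z up.

How it is judged (in metres and radians):
At the end, for the whole second after the job is handed in: The rack with the slides hangs at rest on the flat of the hook behind the lip: its crossbar lies on the strap (within 10 mm in height), the strap within 22 mm of the crossbar's middle, the rack level within 15 degrees, and the empty rack within 30 mm of where it stood (x of loaded_rack_center in the frame of hook_throat between -0.022 and 0.022 m and y of loaded_rack_center in the frame of hook_throat between -0.042 and 0.042 m and z of loaded_rack_center in the frame of hook_throat between -0.03 and -0.014 m and angle between loaded_rack_center's own z axis and vertical below 0.26 rad and linear speed of loaded_rack below 0.03 m/s and distance of empty_rack_center from where it was at the start of the episode below 0.03 m); the robot touches nothing.
It fails at once if the loaded rack is tipped more than 35 degrees (angle between loaded_rack_center's own z axis and vertical above 0.61 rad).
It fails at once if the empty rack is shifted more than 30 mm or tipped over (distance of empty_rack_center from where it was at the start of the episode above 0.03 m or angle between empty_rack_center's own z axis and vertical above 0.5 rad).
It also fails if it takes over 38 s, if anything falls off the work surface, if the arm or the gripper's body presses on something with over 40 N, if the wrist force passes 120 N, or if a joint passes its speed limit or range.

### The arm

A 6-joint arm with a two-finger parallel gripper is mounted at the origin on a cart in front of the work surface, level with it; the furniture and walls round the work are solid. World frame = base frame: x ahead of the robot, y to its left, z up, the work surface at z = 0. Lengths are in mm, angles in rad, forces in N, time in s.
With the tool pointing down it reaches from about 350 to 975 mm from the base axis. Payload 7.1 kg.
Tool frame: the origin (TCP) lies between the finger pads; the fingertips stand 19 mm ahead of it and the grasp point (between the pads) is the TCP (ctrl.tcp_to_tips is the distance from the TCP to the fingertips, in mm); z points along the fingers, y is the line along which they close (so a half turn about z gives the same grasp; the last joint's range is limited). The gripper opens to 88 mm and grips with 3 to 60 N. Pads are 20 mm wide; open, the fingers measure 115 mm over their backs; the gripper's body (75 mm by 178 mm) begins 61 mm behind the grasp point.
Start: joints at [1.299, 0.423, 1.63, -0, 1.089, -0.019], TCP at [156.291, 605.126, 241.675] pointing down, gripper open.
Joint ranges: [-3, 3], [-0.9, 2.11], [0.09, 2.58], [-1.31, 4.45], [0.11, 2.69], [-2.54, 2.54]. Speed limits (rad/s): [2.39, 2.39, 3.01, 3.14, 3.14, 3.14].

### API

Orientations are given as a rotation vector (axis times angle).
In Python, from workcell import status, optics, ctrl gives the robot as it stands. The module is installed in compiled form; this text tells all that it offers.
- The arm moves only by the shell command python3 -m inch 'ROWS'. ROWS is JSON, a list that holds one entry, the list of rows, each a list of 7 numbers: the shift along the tool's x, y, z in mm, then the turn, a rotation vector about the tool's x, y, z in rad, then the opening in per cent of the stroke, from 0 (shut) to 100 (fully open). A call has 1 to 20 rows; each row is the pose to reach, as a shift and turn from the pose commanded when the call began, along the tool's axes at that moment; what a row does not reach only later rows make up. A row lasts 1/10 s, in which the tool goes at most 50 mm and 8.59 degrees, less where a joint would pass 70% of its speed; a pose out of reach is approached as far as the arm can. A call with a gripper value outside its range is refused whole. The fingers move at their own pace and stop on an object; the grip force is fixed at half the most. Time passes only in rows, so rows that repeat a pose let the fingers close. It gives the time, the measured TCP pose, the force, the opening and the grip force at its end, in the units of the state.
- status.get_obs(): the state, without advancing time (a new reading comes with each control period).
- optics.get_image(name): name is "side" or "top"; returns a dict with "frame" (420x560x3 uint8, red, green, blue), "fx", "fy", "cx", "cy" (pixels), "rvec" (rotation vector, rad) and "tvec" (3), from world to camera coordinates, as OpenCV has them. Camera axes: x right, y down, z forward; pixel columns grow to the right and rows downward; lengths in mm; the calibration is good to about 2 mm. A picture is of the moment at which its call begins. There is no depth.
- ctrl.close_job(): hands the job in; it is judged then, once.
The state is a dict: "t": time; "qpos": joint angles; "qvel": joint speeds; "joint_torque": joint torques, N m; "ee_pos": TCP position; "orientation": TCP orientation; "ft_force": force on the tool from outside, world axes, zero at the start; "moment": the same for the moment, N m; "width": finger opening in mm; "grasp_force": force on a finger pad.
Only numpy, scipy, OpenCV 4.12 (cv2) and the standard library are available. Lean on these libraries where they do the work, as an engineer would, in place of code of your own. Each camera call takes 0.05 s, during which the arm holds its last target. There are 200 camera calls.

## Working session

There is one attempt and no reset: what is moved stays moved. The work goes in short steps, Python scripts to look and compute and a shell command to move; the robot and the scene stay as the last step left them, time stands still between calls to the robot, and variables do not carry over. Pictures are saved under pics/ and viewed, at most 10 in all, crops included, and the job is handed in when it is done.

```bash
mkdir -p pics; python3 - <<'E'
from workcell import status, optics
import cv2
for n in("side","top"):
    d=optics.get_image(n); cv2.imwrite(f"pics/{n}0.png",d["frame"][:,:,::-1]); print({k:v for k,v in d.items() if k!="frame"})
o=status.get_obs();print(o)
E
```

```text
{'fx': 416.27653610728936, 'fy': 416.27653610728936, 'cx': 281.0071721820143, 'cy': 213.32028056694358, 'rvec': array([ 1.97830201, -0.33809545,  0.18177057]), 'tvec': array([-461.19828059,  202.44100503,  894.65079081])}
{'fx': 521.6094486763253, 'fy': 521.6094486763253, 'cx': 279.1146084014093, 'cy': 209.99527836451048, 'rvec': array([ 2.14645272, -2.10718202,  0.20783616]), 'tvec': array([ -45.29831281,  483.70595548, 1333.41836163])}
{'t': 0.1, 'qpos': array([ 1.29897865e+00,  4.23803902e-01,  1.63060127e+00,  9.24674749e-06,
        1.08862781e+00, -1.90052317e-02]), 'qvel': array([ 0.00058926, -0.00024157, -0.00298412, -0.00034205,  0.00142022,
        0.00034314]), 'joint_torque': array([-2.25661229e-04, -5.45620930e+01, -2.74325556e+01,  6.45540236e-02,
        1.88567396e-02, -1.88796929e-05]), 'ee_pos': array([156.17601172, 604.67297871, 240.95960884]), 'orientation': array([-3.96039410e-01, -3.11631032e+00,  2.23655762e-03]), 'ft_force': array([-0.22504165,  0.86665889, -0.2122672 ]), 'moment': array([-0.00132994, -0.06037432, -0.00447771]), 'grasp_force': 0.0, 'width': 87.81040414670017}
```

View pics/side0.png

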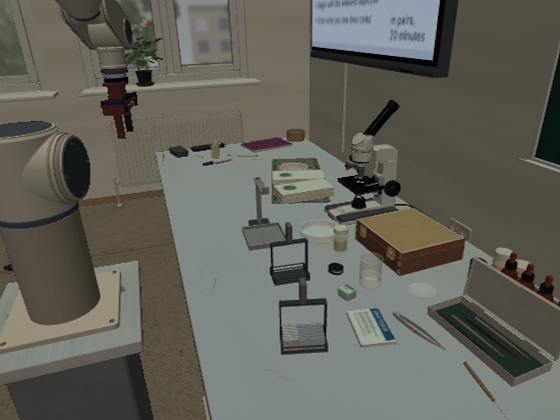

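View pics/top0.png

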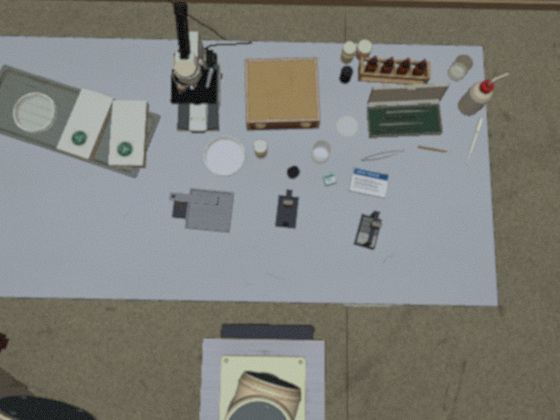

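The side view shows the loaded rack (white slides) at about (303,330), the empty rack at (290,262) and the stand at (262,215). In the top view they are at (368,231), (287,210) and (205,208). I'll zoom in next.

```bash
python3 - <<'E'
import cv2
a=cv2.imread("pics/top0.png")[170:265,160:400]; b=cv2.imread("pics/side0.png")[165:365,230:350]
cv2.imwrite("pics/topc.png",cv2.resize(a,None,fx=3.3,fy=3.3,interpolation=cv2.INTER_CUBIC))
cv2.imwrite("pics/sidec.png",cv2.resize(b,None,fx=3,fy=3,interpolation=cv2.INTER_CUBIC))
E
```

```text
(no output)
```

View pics/topc.png

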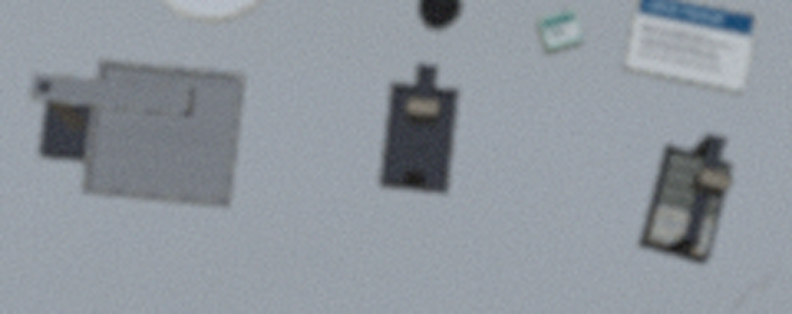

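View pics/sidec.png

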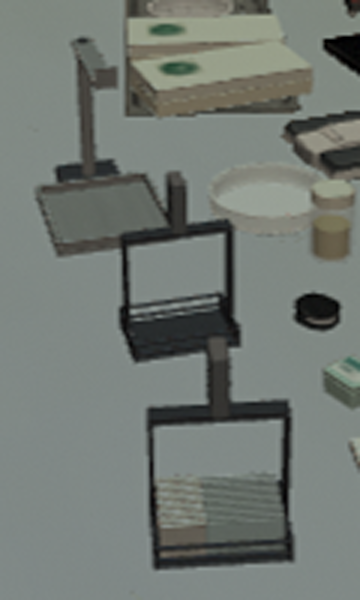

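```bash
cat > h.py <<'E'
import numpy as np, cv2
from workcell import optics
C={}
def cam(n):
    if n not in C:C[n]=optics.get_image(n)
    return C[n]
def ray(n,u,v):
    d=cam(n);R=cv2.Rodrigues(d["rvec"])[0]
    return -R.T@d["tvec"],R.T@np.array([(u-d["cx"])/d["fx"],(v-d["cy"])/d["fy"],1])
def plane(n,u,v,z):
    o,r=ray(n,u,v);return o+r*(z-o[2])/r[2]
def tri(a,b):
    (o,r),(p,s)=ray("top",*a),ray("side",*b)
    k=np.linalg.lstsq(np.c_[r,-s],p-o,rcond=None)[0]
    A,B=o+r*k[0],p+s*k[1];return (A+B)/2,np.linalg.norm(A-B)
T=lambda x,y:(160+x/3.3,170+y/3.3)
S=lambda x,y:(230+x/3,165+y/3)
E
python3 - <<'E'
from h import *
np.set_printoptions(precision=1,suppress=True)
def ln(t,n,a,b,z):
    A,B=plane(n,*a,z),plane(n,*b,z);d=B-A;print(t,n,A,B,"mid",(A+B)/2,"len",np.hypot(*d[:2]),"deg",np.degrees(np.arctan2(d[1],d[0])))
print("Lgrip",tri(T(713,180),S(218,342)),plane("top",*T(713,180),140),plane("side",*S(218,342),140))
print("Egrip",tri(T(423,107),S(176,176)),plane("top",*T(423,107),140),plane("side",*S(176,176),140))
ln("Lbar","side",S(148,411),S(290,406),93)
ln("Lbaskbottom","top",T(642,247),T(668,147),15)
ln("Lbaskbottom","top",T(706,262),T(733,160),15)
ln("Ebask","top",T(381,187),T(391,85),5)
ln("Ebar","side",S(121,238),S(233,226),93)
ln("strap up edge","top",T(190,88),T(40,77),150)
ln("strap lo edge","top",T(190,116),T(40,97),150)
ln("tray x edge R","top",T(231,206),T(244,73),14)
ln("tray edge up","top",T(244,73),T(102,62),14)
ln("strap near right edge","side",S(104,70),S(82,40),150)
print("lip L,R top",plane("side",*S(78,70),165),plane("side",*S(116,69),165))
E
```

```text
Lgrip (array([ 436.3, -274.2,  141.1]), np.float64(3.2369150027837383)) [ 434.9 -274.   140. ] [ 438.6 -272.6  140. ]
Egrip (array([487.3, -58.1, 139.6]), np.float64(2.4473749955846835)) [486.  -57.8 140. ] [488.4 -58.6 140. ]
Lbar side [ 398.7 -260.3   93. ] [ 479.5 -285.1   93. ] mid [ 439.1 -272.7   93. ] len 84.4822057685277 deg -17.095151043583602
Lbaskbottom top [ 399.3 -239.8   15. ] [ 482.1 -261.9   15. ] mid [ 440.7 -250.9   15. ] len 85.64787331591951 deg -14.94797914508724
Lbaskbottom top [ 388.1 -291.6   15. ] [ 472.3 -315.1   15. ] mid [ 430.2 -303.3   15. ] len 87.41060960878548 deg -15.589007361599515
Ebask top [446.  -27.5   5. ] [531.8 -34.2   5. ] mid [488.9 -30.9   5. ] len 85.97927537227254 deg -4.454051968904677
Ebar side [446.1 -52.3  93. ] [531.2 -64.9  93. ] mid [488.6 -58.6  93. ] len 85.965003213141 deg -8.483411174259377
strap up edge top [495.  115.6 150. ] [501.1 227.1 150. ] mid [498.1 171.3 150. ] len 111.70868025701888 deg 86.83753534833815
strap lo edge top [473.8 114.7 150. ] [486.  226.3 150. ] mid [479.9 170.5 150. ] len 112.19416369431701 deg 83.76790147403838
tray x edge R top [426.7  94.   14. ] [537.5  87.2  14. ] mid [482.1  90.6  14. ] len 111.04970734328636 deg -3.5247377887999454
tray edge up top [537.5  87.2  14. ] [544.5 204.5  14. ] mid [541.  145.9  14. ] len 117.5185250567543 deg 86.59415774681936
strap near right edge side [493.1 143.4 150. ] [495.8 225.1 150. ] mid [494.4 184.3 150. ] len 81.75605005220454 deg 88.09175685472827
lip L,R top [462.3 114.5 165. ] [492.8 104.6 165. ]
```

Measurements agree: triangulated grip-top heights are 141 and 140 mm against 140 mm stated, and bar lengths are 84 to 86 mm against 85 mm.
- **Loaded rack:** (437,-273), yaw about -15.5°.
- **Empty rack:** (487,-58).
- **Throat:** about (488,156), stand yaw about -4°.

Next I compute the deltas.

```bash
cat > d.py <<'E'
import sys,numpy as np
from scipy.spatial.transform import Rotation as Ro
from workcell import status
# d.py yaw_of_tool_y x y z [x y z ...] -> rows (tool axes)
o=status.get_obs();R=Ro.from_rotvec(o["orientation"]);M=R.as_matrix()
a=np.radians(float(sys.argv[1]));y=np.array([np.cos(a),np.sin(a),0]);z=np.array([0,0,-1.])
G=np.c_[np.cross(y,z),y,z]
print("pos",o["ee_pos"].round(1),"yaw",np.degrees(np.arctan2(M[1,1],M[0,1])).round(1),"t",o["t"],"F",o["ft_force"].round(1),"w",round(o["width"],1),o["grasp_force"].round(1))
print("turn",Ro.from_matrix(M.T@G).as_rotvec().round(3))
for p in np.array(sys.argv[2:],float).reshape(-1,3): print(p,"->",(M.T@(p-o["ee_pos"])).round(1))
E
python3 d.py -15.5 430 150 280 437 -273 260
```

```text
Traceback (most recent call last):
  File "d.py", line 8, in <module>
    print("pos",o["ee_pos"].round(1),"yaw",np.degrees(np.arctan2(M[1,1],M[0,1])).round(1),"t",o["t"],"F",o["ft_force"].round(1),"w",round(o["width"],1),o["grasp_force"].round(1))
                                                                                                                                                        ^^^^^^^^^^^^^^^^^^^^^^
AttributeError: 'float' object has no attribute 'round'
```

```bash
sed -i 's/o\["grasp_force"\].round(1)/o["grasp_force"]/' d.py; python3 d.py -15.5 430 150 280 437 -273 260
```

```text
pos [156.2 604.8 241.2] yaw 75.5 t 0.2 F [0.3 0.7 0.1] w 87.4 0.0
turn [-1.000e-03  1.000e-03  1.588e+00]
[430. 150. 280.] -> [-378.8 -371.9  -38.5]
[ 437. -273.  260.] -> [-491.4 -779.7  -18.1]
```

```bash
python3 -m inch '[[[-379,-372,-38,0,0,0.8,100],[-379,-372,-38,0,0,0.8,100],[-379,-372,-38,0,0,0.8,100],[-379,-372,-38,0,0,0.8,100],[-379,-372,-38,0,0,0.8,100],[-379,-372,-38,0,0,0.8,100],[-379,-372,-38,0,0,0.8,100],[-379,-372,-38,0,0,0.8,100],[-379,-372,-38,0,0,0.8,100],[-379,-372,-38,0,0,0.8,100],[-491,-780,-18,0,0,1.588,100],[-491,-780,-18,0,0,1.588,100],[-491,-780,-18,0,0,1.588,100],[-491,-780,-18,0,0,1.588,100],[-491,-780,-18,0,0,1.588,100],[-491,-780,-18,0,0,1.588,100],[-491,-780,-18,0,0,1.588,100],[-491,-780,-18,0,0,1.588,100],[-491,-780,-18,0,0,1.588,100],[-491,-780,-18,0,0,1.588,100]]]'; python3 d.py -15.5 437 -273 180 437 -273 121
```

```text
t: 2.2
ee_pos: [436.8, -277.9, 259.5]
orientation: [2.503, 1.895, -0.0]
ft_force: [0.0, -0.0, -0.2]
width: 87.8
grasp_force: 0.0
pos [ 436.8 -277.9  259.5] yaw -15.7 t 2.2 F [ 0.  -0.  -0.2] w 87.8 0.0
turn [ 0.001  0.001 -0.004]
[ 437. -273.  180.] -> [ 4.9 -1.2 79.5]
[ 437. -273.  121.] -> [  5.   -1.3 138.5]
```

```bash
python3 -m inch '[[[0,0,20,0,0,0,100],[0,0,40,0,0,0,100],[0,0,60,0,0,0,100],[0,0,60,0,0,0,100],[0,0,60,0,0,0,100]]]'; python3 d.py -15.5 437 -273 121; python3 - <<'E'
from h import *
a=cam("top")["frame"][170:280,290:430,::-1]; b=cam("side")["frame"][215:365,250:350,::-1]
a=cv2.resize(a,None,fx=3,fy=3,interpolation=2);b=cv2.resize(b,None,fx=3.5,fy=3.5,interpolation=2)
c=np.zeros((530,780,3),np.uint8);c[:a.shape[0],:a.shape[1]]=a;c[:b.shape[0],425:425+b.shape[1]]=b
cv2.imwrite("pics/c1.png",c)
E
```

```text
t: 2.7
ee_pos: [436.6, -272.3, 199.8]
orientation: [-2.499, -1.902, 0.0]
ft_force: [0.1, 0.7, 0.2]
width: 87.9
grasp_force: 0.0
pos [ 436.6 -272.3  199.8] yaw -15.4 t 2.7 F [0.1 0.7 0.2] w 87.9 0.0
turn [-0.001 -0.     0.001]
[ 437. -273.  121.] -> [-0.6  0.6 78.8]
```

View pics/c1.png

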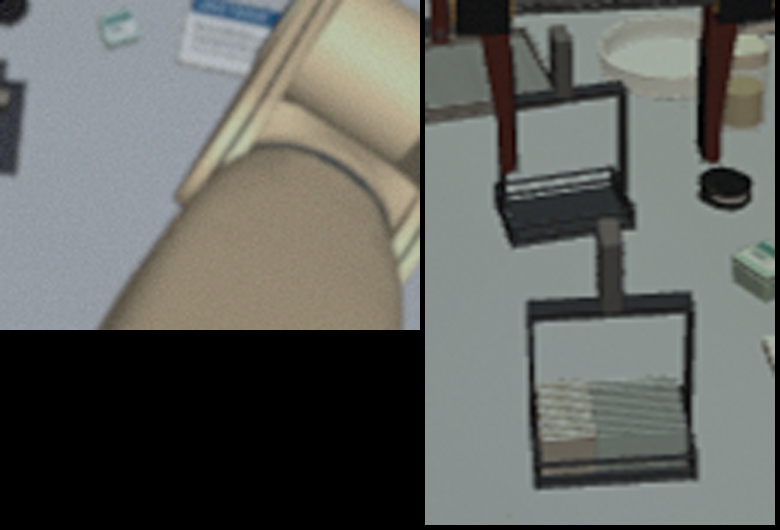

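The fingers, at columns 510 and 712 of the crop, straddle the grip at 610. The top view is blocked by the arm. Next I descend and close.

```bash
python3 -m inch '[[[0,0,30,0,0,0,100],[0,0,55,0,0,0,100],[0,0,70,0,0,0,100],[0,0,78,0,0,0,100],[0,0,78,0,0,0,100],[0,0,78,0,0,0,20],[0,0,78,0,0,0,0],[0,0,78,0,0,0,0],[0,0,78,0,0,0,0],[0,0,78,0,0,0,0],[0,0,78,0,0,0,0],[0,0,78,0,0,0,0]]]'; python3 d.py -4 437 -273 320
```

```text
t: 4.0
ee_pos: [436.6, -272.9, 121.7]
orientation: [-2.5, -1.902, 0.0]
ft_force: [0.6, 0.1, 0.3]
width: 35.3
grasp_force: 0.0
pos [ 436.6 -272.9  121.7] yaw -15.5 t 4.0 F [0.6 0.1 0.3] w 35.3 0.0
turn [-0.   0.  -0.2]
[ 437. -273.  320.] -> [  -0.     0.4 -198.3]
```

```bash
python3 -m inch '[[[0,0,0,0,0,0,0],[0,0,0,0,0,0,0],[0,0,0,0,0,0,0],[0,0,0,0,0,0,0],[0,0,0,0,0,0,0],[0,0,0,0,0,0,0],[0,0,0,0,0,0,0],[0,0,-10,0,0,0,0],[0,0,-20,0,0,0,0],[0,0,-30,0,0,0,0]]]'; python3 d.py -4 437 -273 320
```

```text
t: 5.0
ee_pos: [436.8, -273.0, 152.9]
orientation: [2.5, 1.902, 0.0]
ft_force: [-0.3, 0.8, -2.0]
width: 12.1
grasp_force: 30.0
pos [ 436.8 -273.   152.9] yaw -15.5 t 5.0 F [-0.3  0.8 -2. ] w 12.1 29.996022284030914
turn [ 0.001  0.    -0.2  ]
[ 437. -273.  320.] -> [   0.     0.3 -167.1]
```

The rack is gripped: opening 12.1 mm, about 2 N of load. Next I lift high and carry it over the empty rack to the gap before the hook.

```bash
python3 -m inch '[[[0,0,-20,0,0,0,0],[0,0,-45,0,0,0,0],[0,0,-75,0,0,0,0],[0,0,-105,0,0,0,0],[0,0,-135,0,0,0,0],[0,0,-160,0,0,0,0],[0,0,-178,0,0,0,0],[0,0,-185,0,0,0,0],[0,0,-185,0,0,0,0]]]'; python3 d.py -4 460 -114 336 480 42 336
```

```text
t: 5.9
ee_pos: [436.8, -273.0, 338.0]
orientation: [2.498, 1.901, 0.001]
ft_force: [0.9, 0.7, -2.6]
width: 11.7
grasp_force: 30.0
pos [ 436.8 -273.   338. ] yaw -15.5 t 5.9 F [ 0.9  0.7 -2.6] w 11.7 29.996187686920166
turn [ 0.002  0.001 -0.2  ]
[ 460. -114.  336.] -> [159.5 -20.1   1.8]
[480.  42. 336.] -> [315.1 -42.4   1.7]
```

```bash
python3 -m inch '[[[10,-1,0,0,0,-0.01,0],[25,-3,0,0,0,-0.02,0],[45,-6,0,0,0,-0.03,0],[70,-9,0,0,0,-0.05,0],[95,-13,0,0,0,-0.06,0],[120,-16,0,0,0,-0.08,0],[145,-19,0,0,0,-0.1,0],[170,-23,0,0,0,-0.12,0],[195,-26,0,0,0,-0.13,0],[220,-30,0,0,0,-0.15,0],[245,-33,0,0,0,-0.17,0],[268,-36,0,0,0,-0.18,0],[288,-39,0,0,0,-0.19,0],[303,-41,0,0,0,-0.2,0],[311,-42,0,0,0,-0.2,0],[315,-42,0,0,0,-0.2,0],[315,-42,0,0,0,-0.2,0],[315,-42,0,0,0,-0.2,0]]]'; python3 d.py -4 480 42 215; python3 - <<'E'
from h import *
a=cam("top")["frame"][170:250,160:330,::-1]; b=cam("side")["frame"][90:300,220:340,::-1]
a=cv2.resize(a,None,fx=2.5,fy=2.5,interpolation=2);b=cv2.resize(b,None,fx=2.8,fy=2.8,interpolation=2)
c=np.zeros((590,770,3),np.uint8);c[:a.shape[0],:a.shape[1]]=a;c[:b.shape[0],430:430+b.shape[1]]=b
cv2.imwrite("pics/c2.png",c)
E
```

```text
t: 7.7
ee_pos: [479.9, 41.6, 336.5]
orientation: [-2.298, -2.142, 0.001]
ft_force: [-0.2, -0.1, -1.8]
width: 11.7
grasp_force: 30.0
pos [479.9  41.6 336.5] yaw -4.0 t 7.7 F [-0.2 -0.1 -1.8] w 11.7 29.99617964029312
turn [-0.  0. -0.]
[480.  42. 215.] -> [4.000e-01 1.000e-01 1.215e+02]
```

View pics/c2.png

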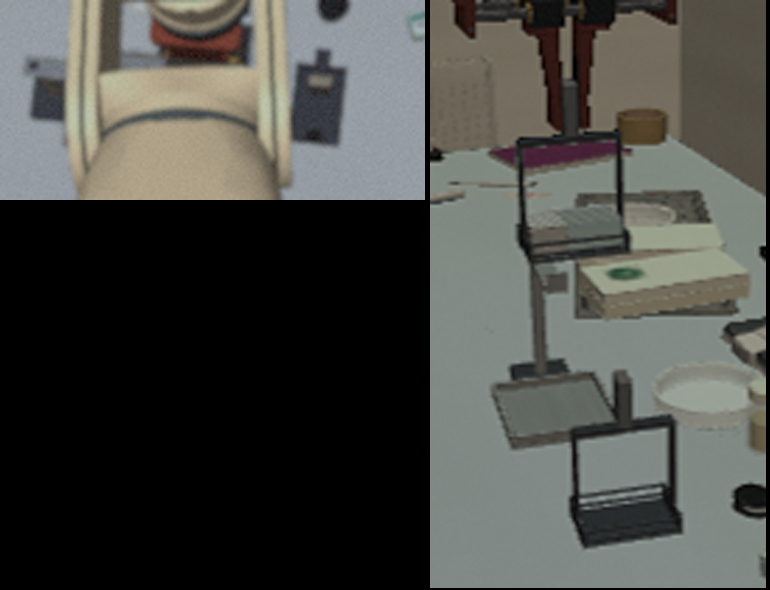

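The rack hangs level in the gripper, its crossbar at (520–620,140) in the crop. The hook lip (553,280) is behind and below it, and the empty rack is undisturbed. Next I lower to window height.

```bash
python3 -m inch '[[[0,0,15,0,0,0,0],[0,0,40,0,0,0,0],[0,0,65,0,0,0,0],[0,0,90,0,0,0,0],[0,0,110,0,0,0,0],[0,0,119,0,0,0,0],[0,0,122,0,0,0,0],[0,0,122,0,0,0,0],[0,0,122,0,0,0,0]]]'; python3 d.py -4 484 100 214 487 151 214 487 151 182;  python3 - <<'E'
from h import *
b=cam("side")["frame"][120:260,210:330,::-1]
cv2.imwrite("pics/c3.png",cv2.resize(b,None,fx=4,fy=4,interpolation=2))
E
```

```text
t: 8.7
ee_pos: [480.8, 41.8, 215.6]
orientation: [2.297, 2.141, 0.002]
ft_force: [0.8, -0.3, -1.7]
width: 11.5
grasp_force: 30.0
pos [480.8  41.8 215.6] yaw -4.0 t 8.7 F [ 0.8 -0.3 -1.7] w 11.5 29.996149241924286
turn [ 0.002 -0.    -0.   ]
[484. 100. 214.] -> [58.2 -0.9  1.6]
[487. 151. 214.] -> [109.3  -1.5   1.6]
[487. 151. 182.] -> [109.3  -1.6  33.6]
```

View pics/c3.png

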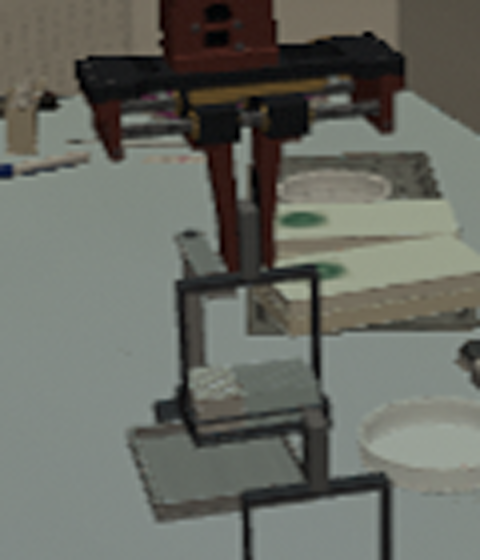

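The lip lies behind the crossbar within the window's span. The crossbar underside is at 184 mm against a lip top of 165 mm, and the slides are at 123 mm, below the strap. Next I go in sideways.

```bash
python3 -m inch '[[[8,0,0,0,0,0,0],[20,0,0,0,0,0,0],[34,-1,1,0,0,0,0],[48,-1,1,0,0,0,0],[62,-1,1,0,0,0,0],[76,-1,1,0,0,0,0],[90,-1,1,0,0,0,0],[102,-2,1,0,0,0,0],[109,-2,1,0,0,0,0],[111,-2,1,0,0,0,0],[111,-2,1,0,0,0,0]]]'; python3 d.py -4 487 152 182;  python3 - <<'E'
from h import *
a=cam("top")["frame"][170:250,160:330,::-1]
b=cam("side")["frame"][120:260,210:330,::-1]
a=cv2.resize(a,None,fx=1.8,fy=1.8,interpolation=2);b=cv2.resize(b,None,fx=4,fy=4,interpolation=2)
c=np.zeros((560,790,3),np.uint8);c[:a.shape[0],:a.shape[1]]=a;c[:b.shape[0],310:310+b.shape[1]]=b
cv2.imwrite("pics/c4.png",c)
E
```

```text
t: 9.85
ee_pos: [485.9, 152.9, 213.6]
orientation: [-2.297, -2.143, 0.0]
ft_force: [0.2, -0.1, -1.8]
width: 11.7
grasp_force: 30.0
pos [485.9 152.9 213.6] yaw -4.0 t 9.85 F [ 0.2 -0.1 -1.8] w 11.7 29.996243119239807
turn [-0.  0.  0.]
[487. 152. 182.] -> [-0.8  1.2 31.6]
```

View pics/c4.png

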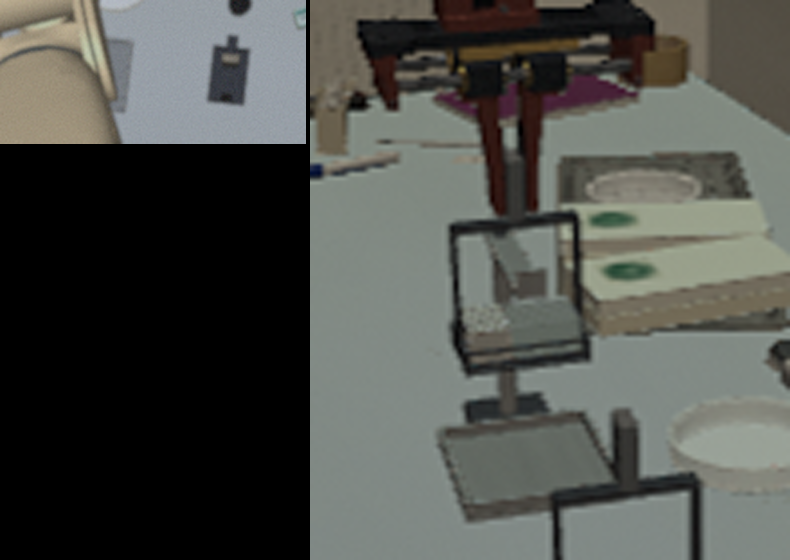

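The lip (528,285) and strap now show through the window under the crossbar (515,220), with slide tops below. Next I lower.

```bash
python3 -m inch '[[[0,0,5,0,0,0,0],[0,0,11,0,0,0,0],[0,0,17,0,0,0,0],[0,0,22,0,0,0,0],[0,0,26,0,0,0,0],[0,0,29,0,0,0,0],[0,0,30,0,0,0,0],[0,0,31,0,0,0,0],[0,0,31,0,0,0,0],[0,0,31,0,0,0,0]]]'; python3 d.py -4 486 152 181.5
```

```text
t: 10.95
ee_pos: [486.0, 152.8, 182.9]
orientation: [2.298, 2.142, 0.001]
ft_force: [-0.8, -0.0, -2.3]
width: 12.1
grasp_force: 30.0
pos [486.  152.8 182.9] yaw -4.0 t 10.95 F [-0.8 -0.  -2.3] w 12.1 29.99616175889969
turn [ 0. -0. -0.]
[486.  152.  181.5] -> [-0.8  0.   1.4]
```

```bash
python3 -m inch '[[[0,0,1,0,0,0,0],[0,0,1.5,0,0,0,0],[0,0,2,0,0,0,0],[0,0,2,0,0,0,0],[0,0,2,0,0,0,0]]]'
```

```text
t: 11.45
ee_pos: [486.0, 152.8, 181.4]
orientation: [2.298, 2.142, 0.001]
ft_force: [-3.0, -1.5, 5.3]
width: 11.4
grasp_force: 30.0
```

Contact at the expected height: the force went from -2 to +5 N. Now I release and retreat upward.

```bash
python3 -m inch '[[[0,0,-0.5,0,0,0,16],[0,0,-0.5,0,0,0,18],[0,0,-0.5,0,0,0,25],[0,0,-0.5,0,0,0,35],[0,0,-0.5,0,0,0,45],[0,0,-0.5,0,0,0,45],[0,0,-0.5,0,0,0,45],[0,0,-0.5,0,0,0,45],[0,0,-10,0,0,0,45],[0,0,-25,0,0,0,45],[0,0,-50,0,0,0,45],[0,0,-80,0,0,0,45],[0,0,-110,0,0,0,45],[0,0,-135,0,0,0,45],[0,0,-150,0,0,0,45],[0,0,-150,0,0,0,45],[0,0,-150,0,0,0,45]]]'; python3 - <<'E'
from h import *
b=cam("side")["frame"][120:260,210:330,::-1]
cv2.imwrite("pics/c5.png",cv2.resize(b,None,fx=4,fy=4,interpolation=2))
E
```

```text
t: 13.15
ee_pos: [485.7, 152.7, 330.8]
orientation: [2.298, 2.142, 0.001]
ft_force: [-0.4, -0.4, -0.1]
width: 39.6
grasp_force: 0.0
```

View pics/c5.png

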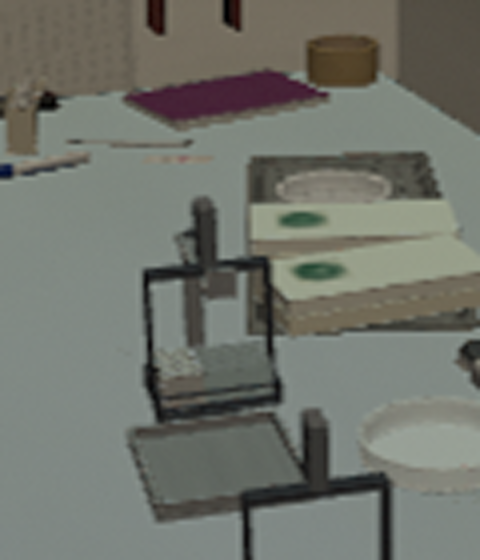

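The rack hangs level on the strap: crossbar (145–270,268), strap crossing near column 206. The lip (220,285) is in front, the gripper is clear and the empty rack is undisturbed.

```bash
python3 -m inch '[[[0,0,0,0,0,0,45],[0,0,0,0,0,0,45],[0,0,0,0,0,0,45],[0,0,0,0,0,0,45],[0,0,0,0,0,0,45]]]'; python3 -c "
from workcell import ctrl;print(ctrl.close_job())"
```

```text
t: 13.7
ee_pos: [485.9, 152.8, 330.5]
orientation: [-2.298, -2.142, 0.0]
ft_force: [0.1, 0.4, -0.9]
width: 39.5
grasp_force: 0.0
the job is handed in; nothing more can be done
None
```

I hung the loaded rack level on the hook behind the lip, strap close to the crossbar's middle, left the empty rack undisturbed and handed the job in at about 13.7 s; the hand-in returned no verdict.

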